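Set up the lens row on the yellow base plate

ROBOT

A 6-joint arm with a two-finger parallel gripper is mounted at the origin on the work surface. World frame = base frame: x ahead of the robot, y to its left, z up, the work surface at z = 0. Lengths are in m, angles in rad, forces in N, time in s.
With the tool pointing down it reaches from about 0.3 to 0.875 m from the base axis. Payload 6.4 kg.
Tool frame: the origin (TCP) lies at the very end of the fingers, on their centre line; the grasp point (between the pads) lies 19 mm behind it; z points along the fingers, y is the line along which they close (so a half turn about z gives the same grasp; the last joint's range is limited). The gripper opens to 85 mm and grips with 20 to 120 N. Pads are 22 mm wide; open, the fingers measure 114 mm over their backs; the gripper's body (76 mm by 85 mm) begins 54 mm behind the grasp point. The pads swing forward as they close: fully open they stand 13 mm farther back than shut.
Start: joints at [-1.448, 0.181, 1.607, -0, 1.354, -0.206], TCP at [0.186, -0.544, 0.231] pointing down, gripper open.
Joint ranges: [-2.99, 2.99], [-0.89, 2.07], [0.3, 2.58], [-1.14, 4.28], [0, 2.63], [-3.12, 3.12]. Speed limits (rad/s): [2.57, 2.57, 3.01, 3.14, 3.14, 3.14].

INTERFACE

Orientations are given as a unit quaternion [w, x, y, z].
In Python, from bench import get_obs, optics, workorder gives the robot as it stands.
- The arm moves only by the tool jog_arm, called after "Emit:" by a JSON object that holds its "api" and its "payload". Schema: {"type":"object","properties":{"ticks":{"type":"array","items":{"type":"array","items":{"type":"number"},"minItems":7,"maxItems":7},"minItems":1,"maxItems":10},"only":{"type":"string"},"quiet":{"type":"boolean"},"lines":{"type":"string"}},"required":["ticks"],"additionalProperties":false}. ticks is a list of rows, 1 to 10 of them, each of 7 numbers: dx, dy, dz in normalised numbers (1 is 750 mm), then a rotation vector rx, ry, rz in a scale on which 1.0 is pi rad, then the opening from 0.0 (shut) to 1.0 (fully open); each row is the pose to reach, as a shift and turn from the pose commanded when the call began, along the tool's axes at that moment; what a row does not reach only later rows make up. A row lasts 1/8 s, in which the tool goes at most 0.0625 m and 0.188 rad, less where a joint would pass 70% of its speed; a pose out of reach is approached as far as the arm can. The fingers move at their own pace and stop on an object; the grip force is fixed at half the most. Time passes only in rows, so rows that do not move let the fingers close. The tool returns the time, the measured TCP pose, the force, the opening and the grip force at its end. only (a regular expression) keeps the lines of the reply that match it, lines (a string "A,B") keeps lines A to B, and quiet returns only ok. Input that does not fit is refused with a message, and nothing moves.
- get_obs(): the state, without advancing time (a new reading comes with each control period).
- optics.camera(name): name is "scene" or "top" or "wrist"; returns (picture, depth): 420x560x3 uint8, blue, green, red; 420x560 float32, m along the optical axis (not along the pixel's ray), 0 where there is no reading.
- optics.camera_params(name): a dict with "fovy" (degrees; the focal length in pixels is half the picture's height over the tangent of half this angle, whatever the lens; pixels are square), "cx", "cy" (the principal point, pixels), "view" (4x4, takes a point from world to camera coordinates). Camera axes: x right, y up, looking along -z (the intrinsics and any distortion apply to the point x, -y, -z); pixel columns grow to the right and rows downward; lengths in m; the calibration is good to about 2 mm. A picture is of the moment at which its call begins: read the wrist's pose just before it. camera_params takes no time and is no camera call; for the wrist camera it gives the pose at the moment of the call.
- workorder.hand_in(): hands the job in; it is judged then, once.
The state is a dict: "time_s": time; "q": joint angles; "dq": joint speeds; "joint_efforts": joint torques, N m; "eef_pos": TCP position; "eef_rot": TCP orientation; "wrist_force": force on the tool from outside, world axes, zero at the start; "torque": the same for the moment, N m; "opening": opening from 0.0 (shut) to 1.0 (fully open); "grasp_force": force on a finger pad.
Only numpy, scipy, OpenCV 4.12 (cv2) and the standard library are available. Lean on these libraries where they do the work, as an engineer would, in place of code of your own. Each camera call takes 0.05 s, during which the arm holds its last target. There are 200 camera calls.

TASK

Set up the optical row on the yellow base plate. Draw the thin spacer strip out from under the power meter without shifting or lifting the meter, lay it flat on the plate midway between the square stage and the iris post, its length square across the row, and then stand the lens holder upright on the middle of the strip with its lens facing along the row. Set the V-block centred on top of the square stage with its groove along the row, and stand the detector can upright on the plate close behind the iris (on the side away from the lens, less than 3 cm clear of its foot), in line with the row.

Things in the scene. Friction and masses are not known exactly. Their poses are not given: they have to be found in the camera images.
- plate: Yellow base plate, fixed to the bench, 120 (its x) x 380 (its y) x 12 mm high. Origin at the centre of its underside. The row runs along its y axis through its centre; the stage and the iris stand on this line 100 mm either side of the centre, and which of them is at +y changes from start to start. Its yaw is within about 0.2 rad of the world's.
- stage: Square steel stage, fixed on the plate, 56 x 56 x 16 mm high, flat top; a small dark screw sticks out 14 mm from its +x face at mid height. Origin at the centre of its underside (on the plate's top, 12 mm above the bench); axes as the plate's.
- iris: Iris post, fixed on the plate: round steel foot of 50 mm diameter and 8 mm height, short stem, and an upright black ring of 41 mm diameter, 8 mm thick, whose opening looks along the row. 57 mm high in all. Origin at the centre of its underside (on the plate's top); axes as the plate's.
- meter: Power meter, loose, 0.85 kg nominal (varies by about 20 %): cream box 100 x 100 mm, 55 mm high in all, standing on two black runners 8 mm high and 10 mm wide along its x, 76 mm apart inside, so that 8 mm is free beneath it. Origin at the centre of its underside at bench level; its front, with a dark display, faces its -x. It must stay where it is (within 12 mm, upright).
- spacer: Thin aluminium spacer strip, loose, 100 (its x) x 36 (its y) x 6 mm thick, about 60 g, lying flat on the bench under the meter, between the runners and with 2 mm of air above it: about 45 mm of it is beneath the meter and 55 mm sticks out in front, towards the strip's and the meter's -x (the strip is turned within 0.06 rad of the meter). Origin at the centre of its underside.
- lens: Lens holder, loose, about 120 g: aluminium foot 44 (its x) x 30 (its y) x 8 mm, and on it an upright square frame 44 wide (x) x 12 thick (y) x 44 mm high with a round glass lens that faces along its y. 52 mm high in all. Origin at the centre of its underside.
- vblock: Steel V-block, loose, about 200 g: 36 (its x) x 46 (its y) x 24 mm high, flat upright sides, a V groove in its top running along its y. Origin at the centre of its underside.
- detector: Detector can, loose, about 120 g, upright and round: black foot of 44 mm diameter and 6 mm height, above it a black can of 34 mm diameter with a glass band round it, 46 mm high in all. Origin at the centre of its underside; its turn about the vertical does not matter.
Things that resemble listed ones, but are neither listed nor needed, are in the scene too. Of the things that look like the spacer, take the one that is farthest to the robot's right at the start.

How it is judged:
At the end, for the whole second after the job is handed in: Spacer flat, 12 mm from plate centre, across the row; lens holder upright on it, 10 mm off its centre; V-block on the stage, 10 mm; lens and groove along the row (0.17 rad); detector upright on the plate beyond the iris, 12 mm off line, under 85 mm from it; meter within 12 mm; all at rest (horizontal distance between spacer and plate below 0.012 m and angle between the x axis of spacer and the x axis of plate, either way round below 0.17 rad and angle between spacer's own z axis and vertical below 0.05 rad and height (world z) of spacer between 0.009 and 0.015 m and horizontal distance between lens and spacer below 0.01 m and z of lens in the frame of spacer between 0.003 and 0.009 m and angle between the y axis of each of lens, vblock and the y axis of plate, either way round below 0.17 rad and angle between each of lens, vblock, detector's own z axis and vertical below 0.06 rad and horizontal distance between vblock and stage below 0.01 m and z of vblock in the frame of stage between 0.013 and 0.019 m and horizontal distance between detector and iris below 0.085 m and horizontal distance between detector and plate above 0.135 m and x of detector in the frame of plate between -0.012 and 0.012 m and z of detector in the frame of plate between 0.009 and 0.015 m and distance of meter from where it was at the start of the episode below 0.012 m and linear speed of each of spacer, lens, vblock, detector, meter below 0.01 m/s); the robot touches nothing.
It fails at once if the power meter is shifted or lifted by more than 12 mm, or tilted by more than 0.1 rad (distance of meter from where it was at the start of the episode above 0.012 m or angle between meter's own z axis and vertical above 0.1 rad).
It also fails if it takes over 106 s, if anything falls off the work surface, if the arm or the gripper's body presses on something with over 40 N, if the wrist force passes 120 N, or if a joint passes its speed limit or range.

## Working session

There is one attempt and no reset: what is moved stays moved. The work goes in short steps, Python scripts to look and compute and a tool call to move; the robot and the scene stay as the last step left them, time stands still between calls to the robot, and variables do not carry over. Pictures are saved under pics/ and viewed, at most 14 in all, crops included, and the job is handed in when it is done.

```bash
ls; mkdir -p pics; cat > h.py <<'E'
import numpy as np, cv2
from bench import get_obs, optics, workorder
def shot(n):
    p=optics.camera_params(n); im,d=optics.camera(n); return np.array(im),np.array(d),p
def save(n,im): cv2.imwrite('pics/'+n+'.png',im)
E
python3 - <<'E'
from h import *
np.set_printoptions(precision=4,suppress=True)
o=get_obs(); print({k:np.round(v,3) for k,v in o.items()})
for n in ['top','scene','wrist']:
    im,d,p=shot(n); save(n+'0',im); np.savez('pics/'+n+'0.npz',im=im,d=d,view=np.array(p['view'])); print(n,p)
    print((d>0).mean())
E
```

```text
pics
{'time_s': np.float64(0.0), 'q': array([-1.448,  0.182,  1.608,  0.   ,  1.354, -0.206]), 'dq': array([-0.   , -0.001, -0.001,  0.   ,  0.001, -0.001]), 'joint_efforts': array([ -0.001, -44.488, -35.134,  -0.001,   0.009,  -0.   ]), 'eef_pos': array([ 0.186, -0.544,  0.23 ]), 'eef_rot': array([-0.001,  0.987,  0.164,  0.   ]), 'wrist_force': array([ 0.37 , -0.35 ,  0.442]), 'torque': array([ 0.002,  0.006, -0.008]), 'grasp_force': np.float64(0.0), 'opening': np.float64(1.0)}
top {'fovy': 47.60067392181085, 'cx': 280.26587732016355, 'cy': 211.334642066469, 'view': array([[ 0.0159, -0.9998, -0.0128,  0.0742],
       [ 0.9923,  0.0142,  0.1233, -0.5177],
       [-0.1231, -0.0147,  0.9923, -1.1208],
       [ 0.    ,  0.    ,  0.    ,  1.    ]])}
0.9958886054421768
scene {'fovy': 42.025687995099936, 'cx': 279.4134471288594, 'cy': 212.7008073787206, 'view': array([[ 0.2645,  0.9643, -0.0136, -0.1807],
       [-0.555 ,  0.1638,  0.8155,  0.2331],
       [ 0.7886, -0.2082,  0.5785, -1.9222],
       [ 0.    ,  0.    ,  0.    ,  1.    ]])}
0.9958333333333333
wrist {'fovy': 71.72891602759654, 'cx': 276.8195552894648, 'cy': 212.00842466357577, 'view': array([[ 0.323 , -0.9464, -0.0002, -0.5755],
       [ 0.9027,  0.3082, -0.3004,  0.0386],
       [ 0.2843,  0.0968,  0.9538, -0.3783],
       [ 0.    ,  0.    ,  0.    ,  1.    ]])}
0.9959948979591837
```

View pics/top0.png

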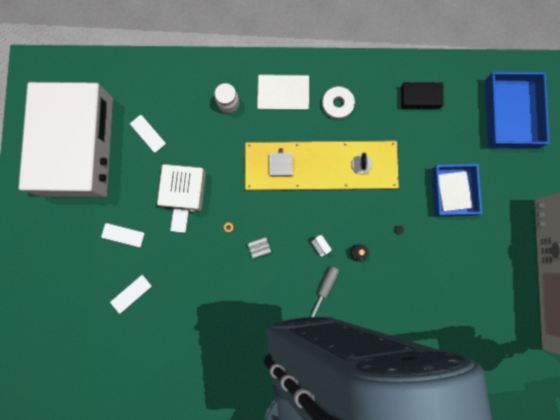

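View pics/scene0.png

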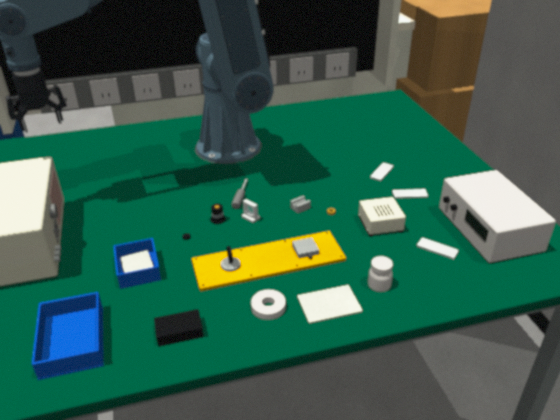

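Top picture: plate spans (245–398, 141–189), stage (281,164), iris (362,163), V-block (260,248), lens holder (321,245), detector (360,253), meter (182,187). Strip-like things: (148,133), (123,235), (131,294) and the one showing at (180,220). That last one is farthest right and the only one under the meter, so it is the spacer. I'll confirm it in an enlarged crop and measure.

```bash
cat >> h.py <<'E'
def K(p): 
    f=210/np.tan(np.radians(p['fovy'])/2); return f,p['cx'],p['cy']
def world(p,uv,z):
    "cast pixel rays onto the plane at height z"
    f,cx,cy=K(p); V=np.array(p['view']); uv=np.atleast_2d(uv).astype(float)
    r=np.c_[(uv[:,0]-cx)/f,-(uv[:,1]-cy)/f,-np.ones(len(uv))]@V[:3,:3]
    c=-V[:3,:3].T@V[:3,3]; return c+r*((z-c[2])/r[:,2])[:,None]
def cloud(p,d):
    f,cx,cy=K(p); V=np.array(p['view']); v,u=np.mgrid[:420,:560]
    X=np.stack([(u-cx)/f*d,-(v-cy)/f*d,-d],-1)-V[:3,3]; W=X@V[:3,:3]; W[d==0]=np.nan; return W
def pix(p,X):
    f,cx,cy=K(p); V=np.array(p['view']); c=np.atleast_2d(X)@V[:3,:3].T+V[:3,3]
    return np.c_[cx+f*c[:,0]/-c[:,2],cy-f*c[:,1]/-c[:,2]]
E
python3 - <<'E'
from h import *
np.set_printoptions(precision=4,suppress=True)
z=np.load('pics/top0.npz'); p=optics.camera_params('top'); im=z['im']; W=cloud(p,z['d'])
save('crop1',cv2.resize(im[110:310,100:400],None,fx=2.6,fy=2.6,interpolation=cv2.INTER_CUBIC))
hsv=cv2.cvtColor(im,cv2.COLOR_BGR2HSV)
for n,(u,v) in dict(bench=(215,290),plate=(320,165),stage=(281,167),meter=(182,180),spacer=(180,224),vb=(260,250),lens=(321,245),det=(360,253)).items():
    print(n,W[v,u], 'z win',np.nanmin(W[v-6:v+7,u-6:u+7,2]),np.nanmax(W[v-6:v+7,u-6:u+7,2]), hsv[v,u])
m=cv2.inRange(hsv,(18,120,100),(35,255,255)); c=max(cv2.findContours(m,0,1)[0],key=cv2.contourArea)
b=cv2.boxPoints(cv2.minAreaRect(c)); w=world(p,b,.012); print('plate',w[:,:2],w.mean(0),'sizes',np.linalg.norm(w[1]-w[0]),np.linalg.norm(w[2]-w[1]))
for n,(u,v,zz) in dict(spacer=(180,224,.006)).items():
    m=cv2.inRange(hsv,(0,0,120),(180,70,255)); m[:212]=0
    k,l=cv2.connectedComponents(m); c=cv2.findContours((l==l[v,u]).astype('u1'),0,1)[0][0]; w=world(p,cv2.boxPoints(cv2.minAreaRect(c)),zz); print(n,w)
# floor objects as height blobs
s=((W[...,2]>.008)&(W[...,2]<.08)).astype('u1'); s[:205]=0;s[300:]=0
k,l,st,ce=cv2.connectedComponentsWithStats(s)
for i in range(1,k):
    if st[i,4]>40: q=W[l==i]; print(st[i],np.median(q[:,:2],0),q[:,2].max())
E
```

```text
bench [0.3246 0.2385 0.0031] z win -0.00418222582146612 0.00689060644662551 [ 79 167 101]
plate [ 0.6367 -0.0149  0.013 ] z win 0.004749689897625449 0.017595004073159923 [ 25 166 239]
stage [0.6271 0.082  0.0277] z win 0.022679530859211403 0.03403882895994455 [ 75   5 202]
meter [0.5863 0.3189 0.0541] z win 0.04982966773895921 0.06151360215397297 [ 40   3 232]
spacer [0.4844 0.3295 0.0092] z win -0.0014748490805220652 0.013658556109790243 [102   5 246]
vb [0.423  0.13   0.0171] z win -0.002809575229850764 0.030168326905751164 [ 75   3 154]
lens [ 0.4357 -0.0159  0.0487] z win -0.0016068391914342694 0.05830396509834022 [105   6 240]
det [ 0.4183 -0.1078  0.0484] z win 0.0005978647386036549 0.05186032680907642 [ 21 136 220]
plate [[ 0.696   0.1738]
 [ 0.7007 -0.2097]
 [ 0.5789 -0.2079]
 [ 0.5737  0.1707]] [ 0.6373 -0.0183  0.012 ] sizes 0.38345740978960036 0.12185406493978256
spacer [[0.4665 0.3555 0.006 ]
 [0.5193 0.3513 0.006 ]
 [0.5148 0.3106 0.006 ]
 [0.462  0.3151 0.006 ]]
[159 205  43  11 222] [0.5213 0.314 ] 0.06056872569277138
[434 205  48  11 405] [ 0.5286 -0.3461] 0.05159183026030946
[ 535  205   20   95 1359] [ 0.4277 -0.5392] 0.07990777141834293
[176 216  11  16  42] [0.4844 0.3292] 0.011381689696526589
[395 226   9   9  44] [ 0.4785 -0.2093] 0.01540984935740929
[112 228  13  12  46] [0.4572 0.4798] 0.013797056849920324
[122 229  20  18 102] [0.4517 0.4466] 0.01468970600099675
[312 235  19  21 189] [ 0.4356 -0.0179] 0.05830396509834022
[248 238  23  20 289] [0.4297 0.1323] 0.030168326905751164
[351 244  18  17 199] [ 0.4206 -0.11  ] 0.05186032680907642
[318 266  22  34 334] [ 0.349 -0.035] 0.031146585142038455
[125 277  24  22 103] [0.3241 0.4266] 0.013776354207200872
```

View pics/crop1.png

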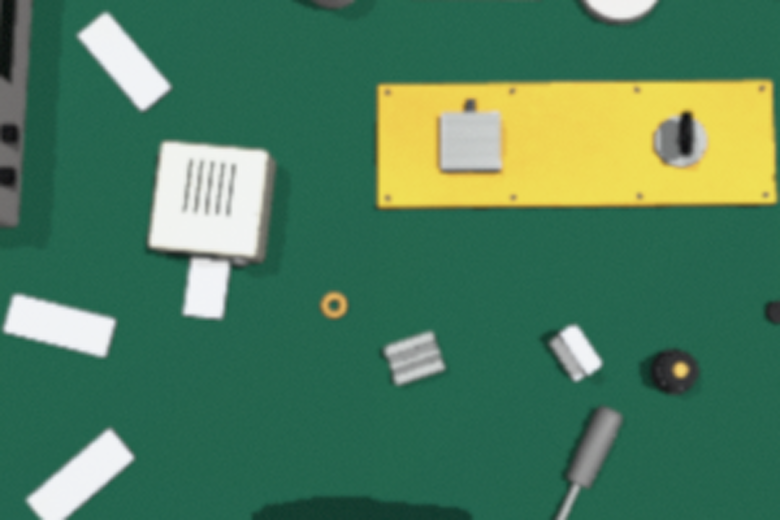

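The enlarged crop confirms it: the strip at crop (206,288), i.e. full picture (180,221), comes out from under the meter's front and is the rightmost of the white strips. Next I move over the loose things for a wrist view.

The manual's scale: shifts go in shares of 750 mm and turns go in shares of pi rad. Converting my numbers, -0.445 m / 0.75 = -0.5933, 0.379 m / 0.75 = 0.5053, 0.33 rad / 3.1416 = 0.105.

Emit:
{"api": "jog_arm", "payload": {"ticks": [[0.5053,-0.5933,0,0,0,0.105,1],[0.5053,-0.5933,0,0,0,0.105,1],[0.5053,-0.5933,0,0,0,0.105,1],[0.5053,-0.5933,0,0,0,0.105,1],[0.5053,-0.5933,0,0,0,0.105,1],[0.5053,-0.5933,0,0,0,0.105,1],[0.5053,-0.5933,0,0,0,0.105,1],[0.5053,-0.5933,0,0,0,0.105,1],[0.5053,-0.5933,0,0,0,0.105,1],[0.5053,-0.5933,0,0,0,0.105,1]]}}

```text
time_s: 1.4
eef_pos: [0.4009, 0.0026, 0.2312]
eef_rot: [-0.0, 1.0, 0.002, 0.0]
wrist_force: [0.6, -0.4, 0.0]
opening: 1.001
grasp_force: 0.0
```

```bash
python3 - <<'E'
from h import *
im,d,p=shot('wrist'); save('w1',cv2.resize(im,None,fx=1.4,fy=1.4)); np.savez('pics/w1.npz',im=im,d=d,view=p['view']); print(get_obs()['eef_pos'])
E
```

```text
[0.40131106 0.0032643  0.23121084]
```

View pics/w1.png

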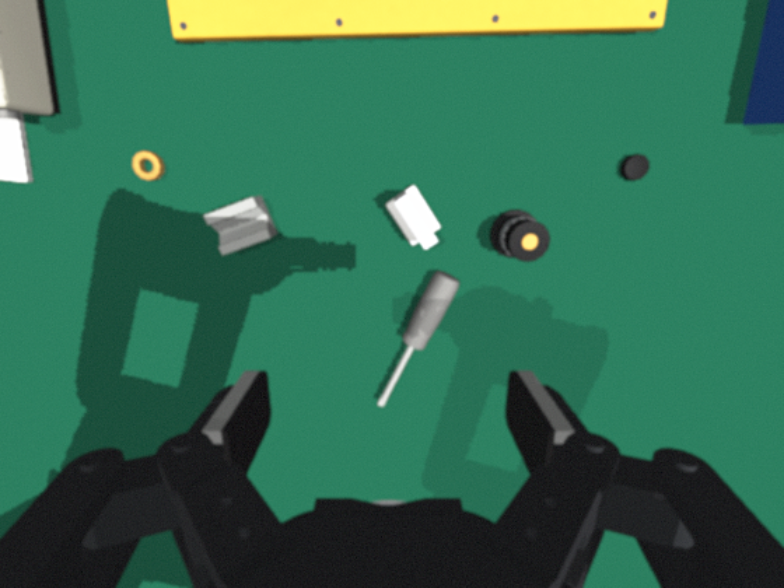

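The wrist picture shows the V-block (240,226), lens holder (413,216) and detector (520,236), all in the ×1.4 image. The strip's end is at the left (15,150). On to the meter.

To row units: -0.33 m / 0.75 = -0.44, 0.08 m / 0.75 = 0.1067, 0.08 rad / 3.1416 = 0.0255.

Emit:
{"api": "jog_arm", "payload": {"ticks": [[0.1067,-0.44,0.08,0,0,0.0255,1],[0.1067,-0.44,0.08,0,0,0.0255,1],[0.1067,-0.44,0.08,0,0,0.0255,1],[0.1067,-0.44,0.08,0,0,0.0255,1],[0.1067,-0.44,0.08,0,0,0.0255,1],[0.1067,-0.44,0.08,0,0,0.0255,1],[0.1067,-0.44,0.08,0,0,0.0255,0.75]]}}

```text
time_s: 2.33
eef_pos: [0.4807, 0.3304, 0.1701]
eef_rot: [0.0, 0.999, -0.039, -0.001]
wrist_force: [0.5, -0.1, 0.2]
opening: 0.817
grasp_force: 0.0
```

```bash
python3 - <<'E'
from h import *
im,d,p=shot('wrist'); save('w2',cv2.resize(im,None,fx=1.4,fy=1.4)); np.savez('pics/w2.npz',im=im,d=d,view=p['view']); print(get_obs()['eef_pos'],get_obs()['q'])
E
```

```text
[0.48071062 0.32911028 0.17040418] [ 3.96947476e-01  2.58885308e-01  1.64210066e+00 -4.12992632e-04
  1.24248160e+00  2.04771067e+00]
```

View pics/w2.png

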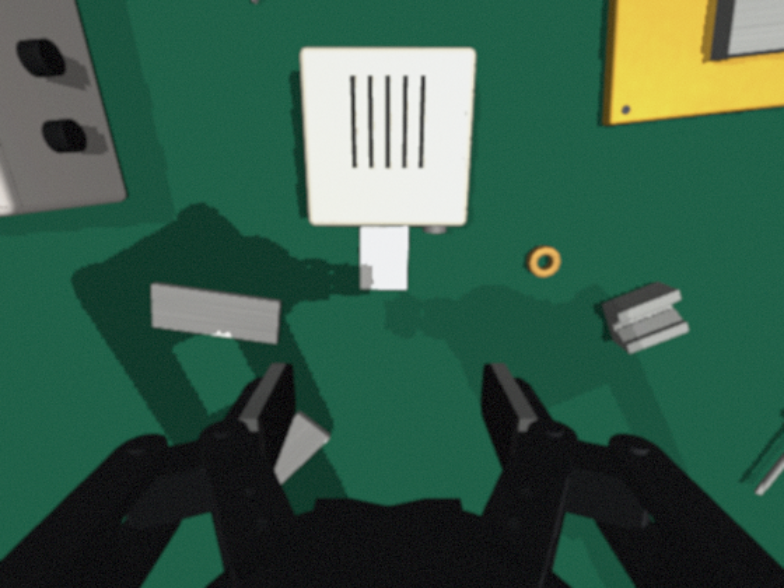

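The wrist picture shows the strip's free part with corners at about (360,226), (408,226), (408,290), (360,290). Measuring it from both wrist views.

```bash
cat >> h.py <<'E'
def load(n):
    z=np.load('pics/'+n+'.npz'); p=optics.camera_params(n if n in('top','scene') else 'wrist'); p['view']=z['view']; return z['im'],z['d'],p
def tri(pa,a,pb,b):
    "closest point of two rays, and their gap"
    ca,cb=[-np.array(p['view'])[:3,:3].T@np.array(p['view'])[:3,3] for p in(pa,pb)]
    ra,rb=world(pa,a,0)[0]-ca,world(pb,b,0)[0]-cb
    s=np.linalg.lstsq(np.c_[ra,-rb],cb-ca,rcond=None)[0]; A,B=ca+s[0]*ra,cb+s[1]*rb; return (A+B)/2,np.linalg.norm(A-B)
E
python3 - <<'E'
from h import *
np.set_printoptions(precision=4,suppress=True)
i1,d1,p1=load('w1'); i2,d2,p2=load('w2')
def spc(im,u0,u1,v0,v1):
    h=cv2.cvtColor(im,cv2.COLOR_BGR2HSV); m=cv2.inRange(h,(0,0,105),(180,60,255)); k=np.zeros_like(m); k[v0:v1,u0:u1]=m[v0:v1,u0:u1]
    c=max(cv2.findContours(k,0,1)[0],key=cv2.contourArea); return c[:,0]
c2=spc(i2,245,305,164,220); r=cv2.boxPoints(cv2.minAreaRect(c2)); print(r); w=world(p2,r,.006); print(w, np.linalg.norm(np.diff(w,axis=0),axis=1))
c1=spc(i1,0,30,70,140)
# front right corner: max of u+v
a=c1[np.argmax(c1.sum(1))]; b=c2[np.argmax(c2.sum(1))]; print(a,b,tri(p1,a,p2,b))
W=cloud(p2,d2); print('depth z', np.nanmedian(W[170:200,265:285,2]), np.nanmedian(W[60:140,235:315,2]),np.nanmedian(W[250:280,260:330,2]))
# meter top contour
h=cv2.cvtColor(i2,cv2.COLOR_BGR2HSV); m=((W[...,2]>.045)&(W[...,2]<.065)).astype('u1'); m[:, :200]=0;m[:,360:]=0;m[170:]=0
c=max(cv2.findContours(m,0,1)[0],key=cv2.contourArea); w=world(p2,cv2.boxPoints(cv2.minAreaRect(c)),.055); print('meter',w)
E
```

```text
[[256. 164.]
 [292. 164.]
 [292. 207.]
 [256. 207.]]
[[0.5157 0.3482 0.006 ]
 [0.5127 0.3106 0.006 ]
 [0.4657 0.3135 0.006 ]
 [0.4688 0.3529 0.006 ]] [0.0378 0.0471 0.0395]
[ 22 129] [289 207] (array([0.4658, 0.3163, 0.0008]), np.float64(0.002752577079161884))
depth z 0.0052833063384955786 0.05439650103299485 -0.0008355774608261232
meter [[0.6251 0.3667 0.055 ]
 [0.6175 0.2699 0.055 ]
 [0.5193 0.2713 0.055 ]
 [0.5279 0.3807 0.055 ]]
```

Spacer height agrees (5 mm by depth, about 1–5 mm by rays). Its yaw is about −0.08 and the grip point is (0.492, 0.331). Lowering.

To row units: 0.145 m / 0.75 = 0.1933, 0.14 m / 0.75 = 0.1867.

Emit:
{"api": "jog_arm", "payload": {"ticks": [[0.0147,-0.0033,0.0667,0,0,0,0.58],[0.0147,-0.0033,0.1333,0,0,0,0.58],[0.0147,-0.0033,0.1867,0,0,0,0.58],[0.0147,-0.0033,0.1933,0,0,0,0.58],[0.0147,-0.0033,0.1933,0,0,0,0.58],[0.0147,-0.0033,0.1933,0,0,0,0.58]]}}

```text
time_s: 3.12
eef_pos: [0.4941, 0.3312, 0.0288]
eef_rot: [-0.001, 0.999, -0.041, 0.002]
wrist_force: [-0.2, 1.1, 1.4]
opening: 0.579
grasp_force: 0.0
```

```bash
python3 - <<'E'
from h import *
im,d,p=shot('wrist'); save('w3',cv2.resize(im,None,fx=1.4,fy=1.4)); np.savez('pics/w3.npz',im=im,d=d,view=p['view']); print(get_obs()['eef_pos'],get_obs()['opening'])
E
```

```text
[0.49390592 0.33129611 0.02865997] 0.5793709008536619
```

View pics/w3.png

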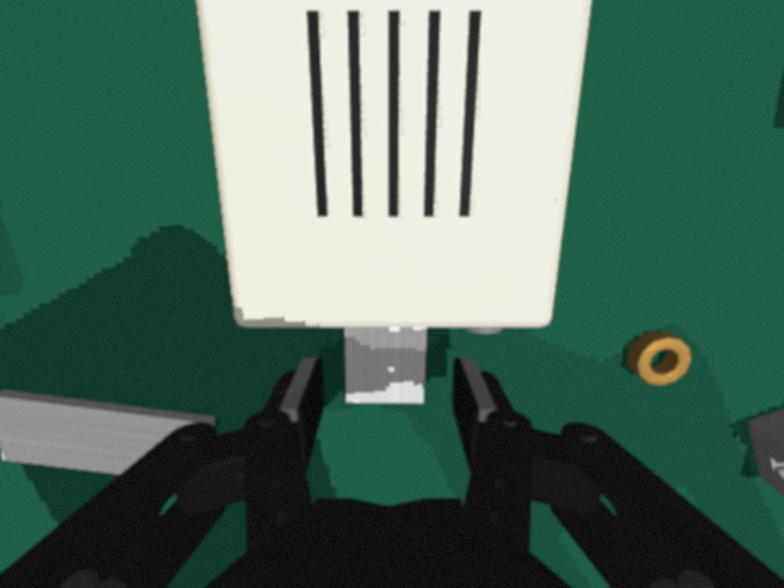

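Fingers straddle the strip (strip centre 386, fingers at 310 and 470). Lowering.

To row units: 0.021 m / 0.75 = 0.028, 0.012 m / 0.75 = 0.016.

Emit:
{"api": "jog_arm", "payload": {"ticks": [[-0.0013,0.0013,0.016,0,0,0,0.56],[-0.0013,0.0013,0.028,0,0,0,0.54],[-0.0013,0.0013,0.028,0,0,0,0.54],[-0.0013,0.0013,0.028,0,0,0,0.54]]}}

```text
time_s: 3.68
eef_pos: [0.4911, 0.3299, 0.0051]
eef_rot: [0.0, 0.999, -0.041, -0.0]
wrist_force: [0.3, -0.2, 0.5]
opening: 0.542
grasp_force: 0.0
```

Emit:
{"api": "jog_arm", "payload": {"ticks": [[0,0,0.0027,0,0,0,0.5],[0,0,0.0053,0,0,0,0.5],[0,0,0.0053,0,0,0,0.5]]}}

```text
time_s: 4.05
eef_pos: [0.4911, 0.3299, 0.0011]
eef_rot: [0.0, 0.999, -0.041, -0.0]
wrist_force: [-0.5, -0.1, -0.2]
opening: 0.498
grasp_force: 0.0
```

Emit:
{"api": "jog_arm", "payload": {"ticks": [[0,0,0,0,0,0,0.4],[0,0,0,0,0,0,0.3],[0,0,0,0,0,0,0.3],[0,0,0,0,0,0,0.3]]}}

```text
time_s: 4.55
eef_pos: [0.4914, 0.3301, 0.0017]
eef_rot: [-0.0, 0.999, -0.041, 0.0]
wrist_force: [-2.3, -0.1, 5.6]
opening: 0.388
grasp_force: 59.4
```

To row units: -0.075 m / 0.75 = -0.1, -0.0005 m / 0.75 = -0.0007.

Emit:
{"api": "jog_arm", "payload": {"ticks": [[-0.0067,0,-0.0007,0,0,0,0.3],[-0.0267,0,-0.0007,0,0,0,0.3],[-0.0533,0,-0.0007,0,0,0,0.3],[-0.08,0,-0.0007,0,0,0,0.3],[-0.1,0,-0.0007,0,0,0,0.3],[-0.1,0,-0.0007,0,0,0,0.3]]}}

```text
time_s: 5.3
eef_pos: [0.4146, 0.3362, 0.0018]
eef_rot: [0.0, 0.999, -0.04, -0.001]
wrist_force: [-2.0, 0.5, 2.4]
opening: 0.391
grasp_force: 59.9
```

```bash
python3 - <<'E'
from h import *
im,d,p=shot('wrist'); save('w4',cv2.resize(im,None,fx=1.4,fy=1.4)); np.savez('pics/w4.npz',im=im,d=d,view=p['view']); print(get_obs()['eef_pos'],get_obs()['opening'])
im,d,p=shot('top'); np.savez('pics/top1.npz',im=im,d=d,view=np.array(p['view']))
E
```

```text
[0.41521802 0.3361338  0.00180143] 0.3890367074854735
```

View pics/w4.png

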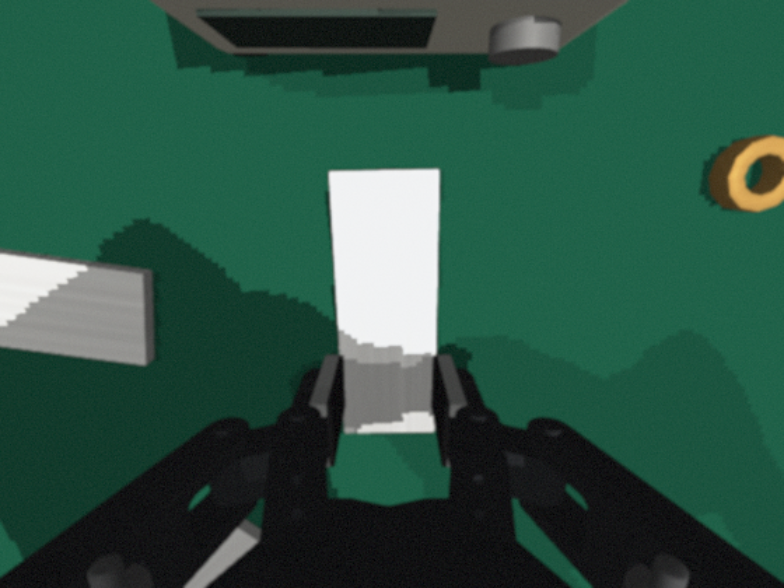

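The strip is fully out and gripped: far edge at (330–439,170), near edge at (345–437,432). Now its place in the tool frame, and a check on the meter.

```bash
python3 - <<'E'
from h import *
from scipy.spatial.transform import Rotation as R
np.set_printoptions(precision=4,suppress=True)
i,d,p=load('w4'); c=np.array([(330,171),(439,169.5),(437,432),(345,432)])/1.4
w=world(p,c,.006); o=get_obs(); t=o['eef_pos']; r=R.from_quat(np.roll(o['eef_rot'],-1))
l=r.inv().apply(w-t); print(w,'\n',l,l[:2].mean(0),l[2:].mean(0)); W=cloud(p,d); print(np.nanmedian(W[140:230,250:300,2]))
for n in('top0','top1'):
    z=np.load('pics/'+n+'.npz'); h=cv2.cvtColor(z['im'],cv2.COLOR_BGR2HSV); m=cv2.inRange(h,(0,0,200),(60,40,255)); m[:,:150]=0;m[:,215:]=0;m[:160]=0;m[209:]=0
    c=max(cv2.findContours(m,0,1)[0],key=cv2.contourArea);print(cv2.minAreaRect(c))
E
```

```text
[[0.4922 0.3476 0.006 ]
 [0.4899 0.3125 0.006 ]
 [0.3907 0.3174 0.006 ]
 [0.3936 0.3537 0.006 ]] 
 [[ 0.0754 -0.0176 -0.0043]
 [ 0.0759  0.0176 -0.0043]
 [-0.0234  0.0206 -0.0042]
 [-0.0234 -0.0158 -0.0042]] [ 0.0756 -0.     -0.0043] [-0.0234  0.0024 -0.0042]
0.005201106037820231
((179.8780517578125, 186.09756469726562), (40.63880920410156, 40.417945861816406), 6.34019136428833)
((179.8780517578125, 186.09756469726562), (40.63880920410156, 40.417945861816406), 6.34019136428833)
```

To row units: 0.338 m / 0.75 = 0.4507, 0.224 m / 0.75 = 0.2987, -0.092 rad / 3.1416 = -0.0293.

Emit:
{"api": "jog_arm", "payload": {"ticks": [[0,0,-0.08,0,0,0,0.3],[0,0,-0.16,0,0,0,0.3],[0.2987,0.4507,-0.2,0,0,-0.0293,0.3],[0.2987,0.4507,-0.2,0,0,-0.0293,0.3],[0.2987,0.4507,-0.2,0,0,-0.0293,0.3],[0.2987,0.4507,-0.2,0,0,-0.0293,0.3],[0.2987,0.4507,-0.2,0,0,-0.0293,0.3],[0.2987,0.4507,-0.2,0,0,-0.0293,0.3],[0.2987,0.4507,-0.2,0,0,-0.0293,0.3],[0.2987,0.4507,-0.2,0,0,-0.0293,0.3]]}}

```text
time_s: 6.65
eef_pos: [0.6131, -0.0219, 0.1513]
eef_rot: [0.0, 1.0, 0.003, 0.0]
wrist_force: [-1.5, -0.1, -0.2]
opening: 0.388
grasp_force: 59.9
```

```bash
python3 - <<'E'
from h import *
im,d,p=shot('wrist'); save('w5',cv2.resize(im,None,fx=1.4,fy=1.4)); np.savez('pics/w5.npz',im=im,d=d,view=p['view']); print(get_obs()['eef_pos'],get_obs()['opening'])
E
```

```text
[ 0.61217849 -0.02025567  0.15096765] 0.3878936829140986
```

View pics/w5.png

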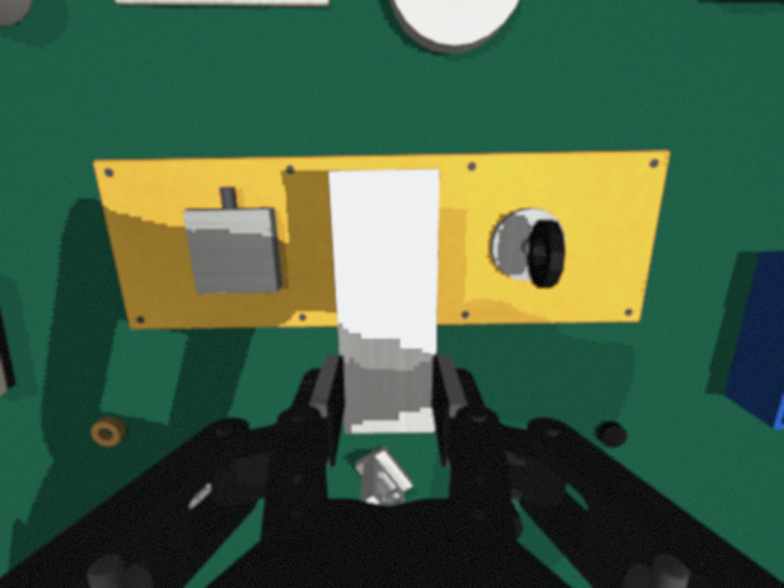

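The plate's corners are about (94,161), (669,151), (639,321), (131,328). The stage is at (232,250) with its screw towards the far side (+x), and the iris foot is at (525,245). Fitting the plate.

```bash
cat >> h.py <<'E'
def plate(im,p,z=.012):
    m=cv2.inRange(cv2.cvtColor(im,cv2.COLOR_BGR2HSV),(15,110,50),(35,255,255))
    c=max(cv2.findContours(m,0,1)[0],key=cv2.contourArea); h=cv2.convexHull(c)
    q=cv2.approxPolyDP(h,.02*cv2.arcLength(h,True),True)[:,0]; L=[]
    for a,b in zip(q,np.roll(q,-1,0)):     # line fit to each side's contour pixels
        t=(b-a)/np.linalg.norm(b-a); e=c[:,0]-a; s=e@t; n=abs(e[:,0]*t[1]-e[:,1]*t[0])
        k=(n<2.5)&(s>6)&(s<np.linalg.norm(b-a)-6); L.append(cv2.fitLine(c[k,0].astype('f4'),cv2.DIST_HUBER,0,.01,.01).ravel())
    P=[]
    for A,B in zip(np.roll(L,1,0),L):
        s=np.linalg.solve(np.c_[A[:2],-B[:2]],B[2:]-A[2:]); P.append(A[2:]+s[0]*A[:2])
    return np.array(P),world(p,P,z)
E
python3 - <<'E'
from h import *
np.set_printoptions(precision=4,suppress=True)
for n in('w5','top0'):
    i,d,p=load(n); P,w=plate(i,p); print(n,P,'\n',w,w.mean(0),np.linalg.norm(w-np.roll(w,-1,0),axis=1))
    yd=w[w[:,1]>w[:,1].mean()].mean(0)-w[w[:,1]<w[:,1].mean()].mean(0); print('yaw',np.arctan2(-yd[0],yd[1]))
i,d,p=load('w5'); it,dt,pt=load('top0'); A=plate(i,p)[0];B=plate(it,pt)[0]
for a in A:
    wa=world(p,a,.012)[0]; b=min(B,key=lambda b:np.linalg.norm(world(pt,b,.012)[0]-wa)); print(tri(p,a,pt,b))
W=cloud(p,d); print('plate z',np.nanmedian(W[165:175,340:350,2]),'stage',np.nanmedian(W[175:200,145:185,2]))
m=((W[...,2]>.023)&(W[...,2]<.035)).astype('u1'); m[:,:120]=0;m[:,205:]=0;m[:140]=0;m[215:]=0
c=max(cv2.findContours(m,0,1)[0],key=cv2.contourArea); r=cv2.minAreaRect(c); print(r,world(p,cv2.boxPoints(r),.028),world(p,r[0],.028))
hs=cv2.cvtColor(i,cv2.COLOR_BGR2HSV)
E
```

```text
w5 [[478.3917 106.8774]
 [456.1754 229.0872]
 [ 92.3367 234.5641]
 [ 65.7938 114.6384]] 
 [[ 0.7034 -0.2063  0.012 ]
 [ 0.5844 -0.2089  0.012 ]
 [ 0.5759  0.1682  0.012 ]
 [ 0.694   0.1709  0.012 ]] [ 0.6394 -0.019   0.012 ] [0.119  0.3772 0.1182 0.3772]
yaw 0.02364520591197034
top0 [[397.     140.6144]
 [397.     187.9088]
 [245.     189.3844]
 [245.     142.2469]] 
 [[ 0.8244 -0.4112  0.012 ]
 [ 0.6247 -0.4043  0.012 ]
 [ 0.6104  0.2138  0.012 ]
 [ 0.8104  0.2197  0.012 ]] [ 0.7175 -0.0955  0.012 ] [0.1999 0.6182 0.2001 0.6311]
yaw 0.022647693685030307
(array([ 0.751 , -0.6605, -0.658 ]), np.float64(0.041127230270359486))
(array([ 0.5911, -0.3286, -0.0203]), np.float64(0.17744960819697153))
(array([0.5912, 0.193 , 0.0112]), np.float64(0.05545865260114677))
(array([ 0.6662,  0.2403, -0.1108]), np.float64(0.06382265059506717))
plate z 0.011301932845476186 stage 0.027158583064943523
((163.791015625, 175.30563354492188), (71.3912582397461, 62.85843276977539), 84.5596694946289) [[0.6705 0.1086 0.028 ]
 [0.676  0.0526 0.028 ]
 [0.6104 0.0514 0.028 ]
 [0.6041 0.1118 0.028 ]] [[0.6415 0.081  0.028 ]]
```

Plate: centre (0.639, −0.019), yaw 0.023, size 377×119 (expected 380×120), top at 11–12 mm. The stage, seen at y 0.081, matches its 100 mm offset. Laying the strip.

To row units: 0.132 m / 0.75 = 0.176, -0.0015 m / 0.75 = -0.002.

```bash
sed -i "s/n if n in('top','scene')/n.rstrip('0123456789') if n[0] in 'ts'/; s/else 'wrist')/else 'wrist')/" h.py
```

Emit:
{"api": "jog_arm", "payload": {"ticks": [[0.0013,-0.002,0.08,0,0,0,0.3],[0.0013,-0.002,0.1467,0,0,0,0.3],[0.0013,-0.002,0.176,0,0,0,0.3],[0.0013,-0.002,0.176,0,0,0,0.3],[0.0013,-0.002,0.176,0,0,0,0.3]]}}

```text
time_s: 7.32
eef_pos: [0.6137, -0.0169, 0.0208]
eef_rot: [0.0, 1.0, 0.006, 0.0]
wrist_force: [0.8, -0.6, -0.7]
opening: 0.39
grasp_force: 59.9
```

```bash
python3 - <<'E'
from h import *
np.set_printoptions(precision=4,suppress=True)
i,d,p=load('w5'); it,dt,pt=load('top0'); A=plate(i,p)[0];B,w=plate(it,pt); print(w.mean(0))
yd=w[w[:,1]>w[:,1].mean()].mean(0)-w[w[:,1]<w[:,1].mean()].mean(0); print('yaw',np.arctan2(-yd[0],yd[1]))
for a in A:
    wa=world(p,a,.012)[0]; b=min(B,key=lambda b:np.linalg.norm(world(pt,b,.012)[0]-wa)); print(tri(p,a,pt,b))
E
```

```text
[ 0.6372 -0.0171  0.012 ]
yaw 0.023429897442976518
(array([ 0.7031, -0.2083,  0.0084]), np.float64(0.0009751387722762234))
(array([ 0.5831, -0.2074,  0.0112]), np.float64(0.004267558849388889))
(array([0.5738, 0.1713, 0.0071]), np.float64(0.0005436776419378515))
(array([0.6941, 0.1741, 0.0072]), np.float64(2.29263470506663e-05))
```

To row units: 0.006 m / 0.75 = 0.008, 0.004 m / 0.75 = 0.0053.

Emit:
{"api": "jog_arm", "payload": {"ticks": [[0,0,0.0053,0,0,0,0.3],[0,0,0.008,0,0,0,0.3],[0,0,0.008,0,0,0,0.3]]}}

```text
time_s: 7.7
eef_pos: [0.6133, -0.0176, 0.014]
eef_rot: [0.0, 1.0, 0.005, 0.0]
wrist_force: [-0.8, 0.4, -0.8]
opening: 0.39
grasp_force: 59.9
```

Emit:
{"api": "jog_arm", "payload": {"ticks": [[0,0,0,0,0,0,0.45],[0,0,0,0,0,0,0.5],[0,0,-0.0133,0,0,0,0.6],[0,0,-0.0667,0,0,0,0.8],[0,0,-0.1333,0,0,0,1],[0,0,-0.2,0,0,0,1],[0,0,-0.2,0,0,0,1]]}}

```text
time_s: 8.57
eef_pos: [0.6168, -0.0182, 0.1703]
eef_rot: [0.001, 1.0, 0.005, 0.005]
wrist_force: [-1.1, -0.2, -0.9]
opening: 1.004
grasp_force: 0.0
```

```bash
python3 - <<'E'
from h import *
np.set_printoptions(precision=4,suppress=True)
im,d,p=shot('wrist'); save('w6',cv2.resize(im,None,fx=1.4,fy=1.4)); np.savez('pics/w6.npz',im=im,d=d,view=p['view'])
P,w=plate(im,p); print(w,w.mean(0))
h=cv2.cvtColor(im,cv2.COLOR_BGR2HSV); m=cv2.inRange(h,(0,0,95),(180,60,255)); k,l=cv2.connectedComponents(m); s=pix(p,[.66,-.018,.018])[0].astype(int)
c=cv2.findContours((l==l[s[1],s[0]]).astype('u1'),0,1)[0][0]; r=cv2.minAreaRect(c); print(r,world(p,r[0],.018),world(p,cv2.boxPoints(r),.018))
W=cloud(p,d); print(np.nanmedian(W[l==l[s[1],s[0]],2]), get_obs()['eef_pos'])
E
```

```text
[[ 0.7032 -0.2064  0.012 ]
 [ 0.5844 -0.2089  0.012 ]
 [ 0.5758  0.1682  0.012 ]
 [ 0.6939  0.171   0.012 ]] [ 0.6393 -0.019   0.012 ]
((274.83294677734375, 174.48265075683594), (97.02061462402344, 36.304622650146484), 88.80650329589844) [[ 0.643  -0.0175  0.018 ]] [[ 0.6899  0.0016  0.018 ]
 [ 0.691  -0.0337  0.018 ]
 [ 0.5913 -0.0385  0.018 ]
 [ 0.59    0.0005  0.018 ]]
0.017222681831591466 [ 0.615  -0.0179  0.1672]
```

View pics/w6.png

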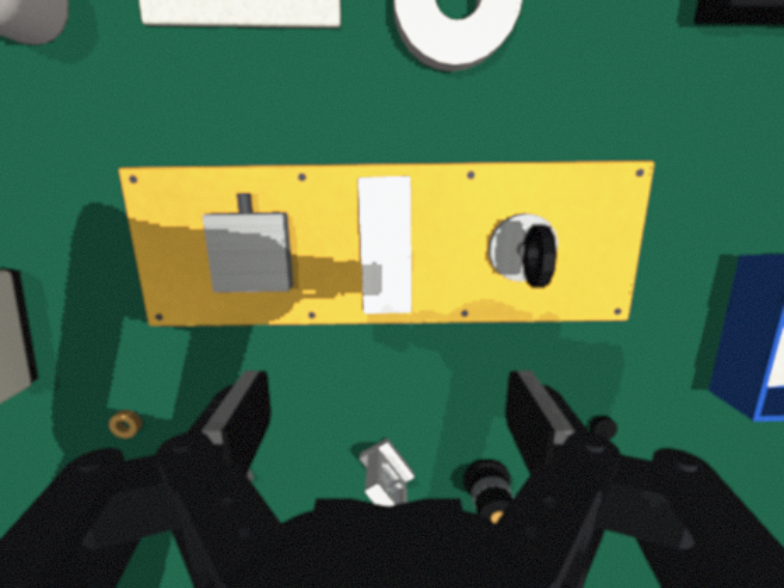

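The strip lies across the plate at picture (385,245): centre (0.6405, −0.0175) against the plate's (0.639, −0.019), yaw 0.03, top 17–18 mm. Now to the lens holder, seen at the bottom (385,470).

To row units: -0.22 m / 0.75 = -0.2933.

Emit:
{"api": "jog_arm", "payload": {"ticks": [[-0.2933,0,0,0,0,0,1],[-0.2933,0,0,0,0,0,1],[-0.2933,0,0,0,0,0,1],[-0.2933,0,0,0,0,0,1],[-0.2933,0,0,0,0,0,1]]}}

```text
time_s: 9.25
eef_pos: [0.3908, -0.0193, 0.1626]
eef_rot: [-0.0, 1.0, 0.005, -0.001]
wrist_force: [0.3, -0.0, -0.1]
opening: 1.0
grasp_force: 0.0
```

```bash
python3 - <<'E'
from h import *
np.set_printoptions(precision=4,suppress=True)
im,d,p=shot('wrist'); save('w7',cv2.resize(im[100:310,100:460],None,fx=2.2,fy=2.2)); np.savez('pics/w7.npz',im=im,d=d,view=p['view'])
print(get_obs()['eef_pos'])
W=cloud(p,d)
for n,(x,y),z0,z1 in [('lens',(.435,-.018),.044,.06),('vb',(.43,.132),.018,.032),('det',(.42,-.11),.04,.055)]:
    m=(W[...,2]>z0)&(W[...,2]<z1)&(np.hypot(W[...,0]-x,W[...,1]-y)<.05); c=W[m]
    print(n,m.sum(),np.median(c[:,2]),cv2.minAreaRect(c[:,:2].astype('f4')),cv2.boxPoints(cv2.minAreaRect(c[:,:2].astype('f4'))))
E
```

```text
[ 0.3925 -0.0198  0.1632]
lens 734 0.05122803323784569 ((0.43805360794067383, -0.02032993733882904), (0.04405824467539787, 0.012115901336073875), 34.061763763427734) [[ 0.4164 -0.0276]
 [ 0.4232 -0.0377]
 [ 0.4597 -0.013 ]
 [ 0.4529 -0.003 ]]
vb 1000 0.022899125762493883 ((0.4303586483001709, 0.13084156811237335), (0.03594086319208145, 0.04737962409853935), 19.78075408935547) [[0.4054 0.1471]
 [0.4215 0.1025]
 [0.4553 0.1146]
 [0.4393 0.1592]]
det 1122 0.04529815204325939 ((0.42237356305122375, -0.11231382191181183), (0.032586079090833664, 0.03310975432395935), 1.4131388664245605) [[ 0.4057 -0.0962]
 [ 0.4065 -0.1293]
 [ 0.4391 -0.1285]
 [ 0.4383 -0.0954]]
```

View pics/w7.png

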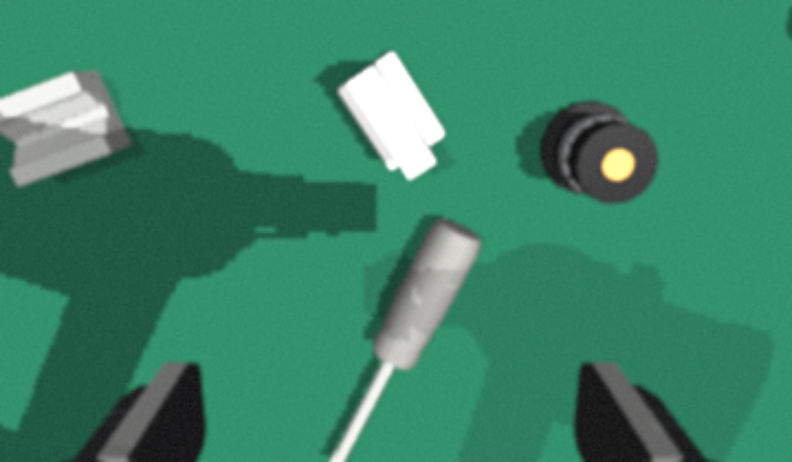

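Tops by depth match their given sizes: lens frame 44.1×12.1 at 51 mm, centre (0.438, −0.020), 34.1°; V-block 35.9×47.4 at 23 mm, centre (0.430, 0.131), 19.8°; can 33×33 at 45 mm, centre (0.422, −0.112). In this crop the lens is at (390,115), the detector at (605,155) and the V-block at (65,130). A quick two-view check while turning above the lens.

The manual's scale: shifts go in shares of 750 mm and turns go in shares of pi rad. Converting my numbers, 0.05 m / 0.75 = 0.0667, 0.0455 m / 0.75 = 0.0607, -2.155 rad / 3.1416 = -0.686.

Emit:
{"api": "jog_arm", "payload": {"ticks": [[0.0607,0.0013,0.04,0,0,-0.686,1],[0.0607,0.0013,0.0667,0,0,-0.686,1],[0.0607,0.0013,0.0667,0,0,-0.686,1],[0.0607,0.0013,0.0667,0,0,-0.686,1],[0.0607,0.0013,0.0667,0,0,-0.686,1],[0.0607,0.0013,0.0667,0,0,-0.686,1],[0.0607,0.0013,0.0667,0,0,-0.686,1],[0.0607,0.0013,0.0667,0,0,-0.686,1],[0.0607,0.0013,0.0667,0,0,-0.686,1],[0.0607,0.0013,0.0667,0,0,-0.686,1]]}}

```text
time_s: 10.55
eef_pos: [0.4398, -0.0204, 0.1132]
eef_rot: [-0.0, 0.585, 0.811, -0.0]
wrist_force: [0.4, 0.6, 0.1]
opening: 1.001
grasp_force: 0.0
```

```bash
python3 - <<'E'
from h import *
np.set_printoptions(precision=4,suppress=True)
A=[]
for n in('w1','w7'):
    i,d,p=load(n); W=cloud(p,d); h=cv2.cvtColor(i,cv2.COLOR_BGR2HSV)
    m=cv2.inRange(h,(15,90,150),(35,255,255))>0; m&=np.hypot(W[...,0]-.42,W[...,1]+.11)<.04; A+=[p,np.argwhere(m).mean(0)[::-1]]
    for q,(x,y),z0,z1 in [('lens',(.435,-.018),.044,.06),('vb',(.43,.132),.018,.032)]:
        k=(W[...,2]>z0)&(W[...,2]<z1)&(np.hypot(W[...,0]-x,W[...,1]-y)<.05); r=cv2.minAreaRect(W[k][:,:2].astype('f4')); u=np.argwhere(k).mean(0)[::-1]; A.append((q,r)); 
        if q=='lens': A.append(u)
print(A[3:5] and [a for a in A if isinstance(a,tuple)])
print('can top',tri(A[0],A[1],A[5],A[6]),'lens top',tri(A[0],A[3],A[5],A[8]))
E
```

```text
[('lens', ((0.43807390332221985, -0.020355600863695145), (0.04415838047862053, 0.011921962723135948), 33.959774017333984)), ('vb', ((0.43027839064598083, 0.13098692893981934), (0.035938918590545654, 0.047179121524095535), 19.552419662475586)), ('lens', ((0.43805360794067383, -0.02032993733882904), (0.04405824467539787, 0.012115901336073875), 34.061763763427734)), ('vb', ((0.4303586483001709, 0.13084156811237335), (0.03594086319208145, 0.04737962409853935), 19.78075408935547))]
can top (array([ 0.421 , -0.1162,  0.0372]), np.float64(5.189788101722411e-05)) lens top (array([ 0.4384, -0.0201,  0.0486]), np.float64(1.4332343372660618e-06))
```

To row units: -0.27 rad / 3.1416 = -0.0859.

Emit:
{"api": "jog_arm", "payload": {"ticks": [[0,0,0,0,0,-0.0859,1],[0,0,0,0,0,-0.0859,1],[0,0,0,0,0,-0.0859,1],[0,0,0,0,0,-0.0859,1]]}}

```text
time_s: 11.05
eef_pos: [0.4391, -0.0204, 0.1134]
eef_rot: [-0.0, 0.474, 0.881, -0.0]
wrist_force: [-0.4, 0.2, 0.1]
opening: 1.0
grasp_force: 0.0
```

To row units: 0.101 m / 0.75 = 0.1347, 0.09 m / 0.75 = 0.12.

Emit:
{"api": "jog_arm", "payload": {"ticks": [[0,-0.0007,0.0667,0,0,0,0.85],[0,-0.0007,0.12,0,0,0,0.8],[0,-0.0007,0.1347,0,0,0,0.75],[0,-0.0007,0.1347,0,0,0,0.75],[0,-0.0007,0.1347,0,0,0,0.3],[0,-0.0007,0.1347,0,0,0,0.3],[0,-0.0007,0.1347,0,0,0,0.3],[0,-0.0007,0.1347,0,0,0,0.3]]}}

```text
time_s: 12.05
eef_pos: [0.4401, -0.0212, 0.0145]
eef_rot: [0.002, 0.473, 0.881, 0.0]
wrist_force: [0.1, 0.1, 7.3]
opening: 0.506
grasp_force: 61.6
```

To row units: 0.1683 m / 0.75 = 0.2244, -0.1093 m / 0.75 = -0.1457, 0.557 rad / 3.1416 = 0.1773.

Emit:
{"api": "jog_arm", "payload": {"ticks": [[0,0,-0.0533,0,0,0,0.3],[0,0,-0.12,0,0,0,0.3],[-0.1457,0.2244,-0.12,0,0,0.1773,0.3],[-0.1457,0.2244,-0.12,0,0,0.1773,0.3],[-0.1457,0.2244,-0.12,0,0,0.1773,0.3],[-0.1457,0.2244,-0.12,0,0,0.1773,0.3],[-0.1457,0.2244,-0.12,0,0,0.1773,0.3],[-0.1457,0.2244,-0.12,0,0,0.1773,0.3]]}}

```text
time_s: 13.05
eef_pos: [0.6374, -0.0187, 0.1026]
eef_rot: [-0.001, 0.697, 0.717, -0.0]
wrist_force: [-1.6, 0.2, -1.0]
opening: 0.506
grasp_force: 62.1
```

```bash
python3 - <<'E'
from h import *
np.set_printoptions(precision=4,suppress=True)
im,d,p=shot('wrist'); save('w8',cv2.resize(im,None,fx=1.4,fy=1.4)); np.savez('pics/w8.npz',im=im,d=d,view=p['view']); o=get_obs();print(o['eef_pos'],o['eef_rot'],o['grasp_force'])
E
```

```text
[ 0.6375 -0.0187  0.1028] [-0.0005  0.697   0.7171 -0.0003] 62.1055269241333
```

View pics/w8.png

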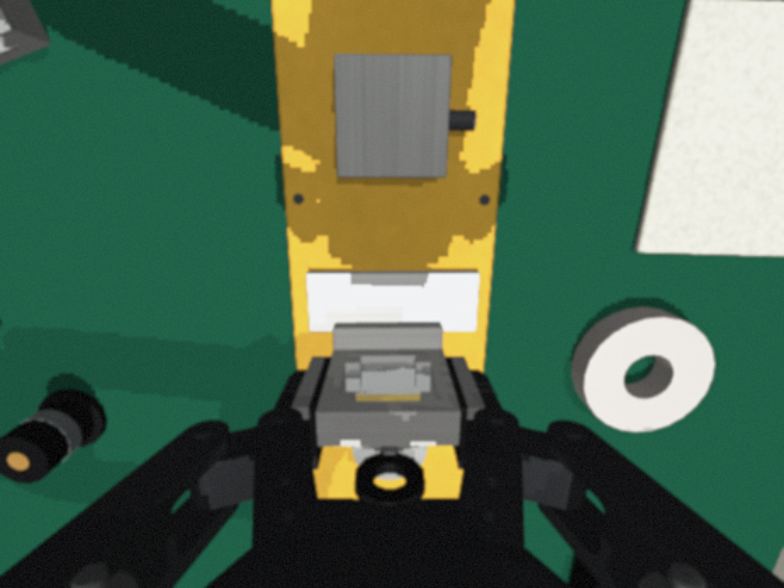

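The lens holder hangs upright in the fingers (388,380) above the strip (393,300). Lowering onto it.

To row units: 0.066 m / 0.75 = 0.088, 0.0025 m / 0.75 = 0.0033.

Emit:
{"api": "jog_arm", "payload": {"ticks": [[0,0.0033,0.0533,0,0,0,0.3],[0,0.0033,0.0867,0,0,0,0.3],[0,0.0033,0.088,0,0,0,0.3],[0,0.0033,0.088,0,0,0,0.3]]}}

```text
time_s: 13.6
eef_pos: [0.6418, -0.019, 0.0381]
eef_rot: [0.001, 0.697, 0.717, 0.0]
wrist_force: [-0.0, -0.3, -0.5]
opening: 0.501
grasp_force: 62.1
```

Emit:
{"api": "jog_arm", "payload": {"ticks": [[0,0,0.0027,0,0,0,0.3],[0,0,0.0053,0,0,0,0.3],[0,0,0.0053,0,0,0,0.3]]}}

```text
time_s: 13.98
eef_pos: [0.6416, -0.0188, 0.033]
eef_rot: [0.0, 0.697, 0.717, 0.0]
wrist_force: [-0.3, 0.2, -0.8]
opening: 0.502
grasp_force: 62.1
```

To row units: 0.0015 m / 0.75 = 0.002, 0.001 m / 0.75 = 0.0013.

Emit:
{"api": "jog_arm", "payload": {"ticks": [[0,0,0.0013,0,0,0,0.3],[0,0,0.002,0,0,0,0.3],[0,0,0.002,0,0,0,0.3]]}}

```text
time_s: 14.35
eef_pos: [0.6417, -0.0188, 0.0325]
eef_rot: [0.0, 0.697, 0.717, -0.0]
wrist_force: [-3.9, 0.4, 7.2]
opening: 0.503
grasp_force: 63.2
```

Contact. Release, rise and check.

To row units: -0.15 m / 0.75 = -0.2, -0.13 m / 0.75 = -0.1733.

Emit:
{"api": "jog_arm", "payload": {"ticks": [[0,0,0,0,0,0,0.6],[0,0,0,0,0,0,0.7],[0,0,-0.0267,0,0,0,0.75],[0,0,-0.1067,0,0,0,1],[0,0,-0.1733,0,0,0,1],[-0.0533,0,-0.2,0,0,0,1],[-0.0533,0,-0.2,0,0,0,1],[-0.0533,0,-0.2,0,0,0,1]]}}

```text
time_s: 15.35
eef_pos: [0.6424, -0.0586, 0.1816]
eef_rot: [-0.0, 0.697, 0.717, 0.0]
wrist_force: [1.0, -0.5, 0.2]
opening: 1.0
grasp_force: 0.0
```

```bash
cat >> h.py <<'E'
def top(W,x,y,z0,z1,r=.05):
    m=(W[...,2]>z0)&(W[...,2]<z1)&(np.hypot(W[...,0]-x,W[...,1]-y)<r); c=W[m]; return m.sum(),np.median(c[:,2]),cv2.minAreaRect(c[:,:2].astype('f4'))
E
python3 - <<'E'
from h import *
im,d,p=shot('wrist'); np.savez('pics/w9.npz',im=im,d=d,view=p['view']); W=cloud(p,d); o=get_obs(); print(o['eef_pos'],o['eef_rot'])
print('lens',top(W,.6405,-.018,.06,.08)); print('strip',top(W,.6405,-.018,.0155,.021,.06)); print('stage',top(W,.637,.081,.024,.033)); print('vb',top(W,.43,.131,.018,.032))
E
```

```text
[ 0.64203343 -0.05812625  0.18077948] [-7.16906726e-04  6.97109409e-01  7.16964382e-01 -1.82751422e-04]
lens (np.int64(742), np.float64(0.06928044602803078), ((0.6415627598762512, -0.018017826601862907), (0.04384854435920715, 0.01226296741515398), 2.490704298019409))
strip (np.int64(1915), np.float64(0.017362824194028858), ((0.6399813890457153, -0.018291940912604332), (0.1002081111073494, 0.03614344447851181), 1.7910418510437012))
stage (np.int64(4321), np.float64(0.027240702442048664), ((0.6434301137924194, 0.08063263446092606), (0.07000354677438736, 0.055999111384153366), 1.4313561916351318))
vb (np.int64(228), np.float64(0.022159639733505022), ((0.43678048253059387, 0.11014366149902344), (0.03736800700426102, 0.010402415879070759), 8.954018592834473))
```

Lens on the strip within 2 mm, top at 69 mm, angle fine. Stage centre is (0.6365, 0.081). Now the V-block.

To row units: -0.207 m / 0.75 = -0.276, 0.195 m / 0.75 = 0.26, -0.315 rad / 3.1416 = -0.1003.

Emit:
{"api": "jog_arm", "payload": {"ticks": [[0.26,-0.276,0,0,0,-0.1003,1],[0.26,-0.276,0,0,0,-0.1003,1],[0.26,-0.276,0,0,0,-0.1003,1],[0.26,-0.276,0,0,0,-0.1003,1],[0.26,-0.276,0.1067,0,0,-0.1003,0.85],[0.26,-0.276,0.1333,0,0,-0.1003,0.75],[0.26,-0.276,0.1333,0,0,-0.1003,0.7],[0.26,-0.276,0.1333,0,0,-0.1003,0.7]]}}

```text
time_s: 16.4
eef_pos: [0.4313, 0.1305, 0.0824]
eef_rot: [0.0, 0.576, 0.818, 0.0]
wrist_force: [0.2, 0.5, -0.1]
opening: 0.697
grasp_force: 0.0
```

To row units: 0.076 m / 0.75 = 0.1013, 0.05 m / 0.75 = 0.0667.

Emit:
{"api": "jog_arm", "payload": {"ticks": [[0,-0.0013,0.0667,0,0,0,0.65],[0,-0.0013,0.1013,0,0,0,0.6],[0,-0.0013,0.1013,0,0,0,0.6],[0,-0.0013,0.1013,0,0,0,0.3],[0,-0.0013,0.1013,0,0,0,0.2],[0,-0.0013,0.1013,0,0,0,0.2],[0,-0.0013,0.1013,0,0,0,0.2]]}}

```text
time_s: 17.27
eef_pos: [0.4317, 0.1299, 0.0074]
eef_rot: [0.002, 0.576, 0.817, 0.001]
wrist_force: [0.2, -0.9, 6.7]
opening: 0.405
grasp_force: 61.1
```

To row units: 0.176 m / 0.75 = 0.2347, -0.09 m / 0.75 = -0.12, 0.319 rad / 3.1416 = 0.1015.

Emit:
{"api": "jog_arm", "payload": {"ticks": [[0,0,-0.0533,0,0,0,0.2],[0,0,-0.12,0,0,0,0.2],[-0.1547,0.2347,-0.12,0,0,0.1015,0.2],[-0.1547,0.2347,-0.12,0,0,0.1015,0.2],[-0.1547,0.2347,-0.12,0,0,0.1015,0.2],[-0.1547,0.2347,-0.12,0,0,0.1015,0.2],[-0.1547,0.2347,-0.0933,0,0,0.1015,0.2],[-0.1547,0.2347,-0.06,0,0,0.1015,0.2],[-0.1547,0.2347,-0.0533,0,0,0.1015,0.2],[-0.1547,0.2347,-0.0533,0,0,0.1015,0.2]]}}

```text
time_s: 18.52
eef_pos: [0.6328, 0.0804, 0.0448]
eef_rot: [-0.001, 0.698, 0.716, -0.001]
wrist_force: [0.8, 0.2, -1.8]
opening: 0.407
grasp_force: 61.3
```

To row units: 0.007 m / 0.75 = 0.0093, 0.004 m / 0.75 = 0.0053.

Emit:
{"api": "jog_arm", "payload": {"ticks": [[0,0.0033,0,0,0,0,0.2],[0,0.0033,0.0053,0,0,0,0.2],[0,0.0033,0.0093,0,0,0,0.2],[0,0.0033,0.0093,0,0,0,0.2]]}}

```text
time_s: 19.02
eef_pos: [0.6363, 0.08, 0.0379]
eef_rot: [-0.0, 0.699, 0.716, -0.0]
wrist_force: [0.1, 0.6, -3.5]
opening: 0.408
grasp_force: 61.3
```

Emit:
{"api": "jog_arm", "payload": {"ticks": [[0,0,0.002,0,0,0,0.2],[0,0,0.004,0,0,0,0.2],[0,0,0.004,0,0,0,0.2]]}}

```text
time_s: 19.4
eef_pos: [0.6367, 0.08, 0.0355]
eef_rot: [0.0, 0.699, 0.716, 0.0]
wrist_force: [-1.1, -0.1, -0.5]
opening: 0.404
grasp_force: 61.6
```

Emit:
{"api": "jog_arm", "payload": {"ticks": [[0,0,0.0007,0,0,0,0.2],[0,0,0.0007,0,0,0,0.5],[0,0,0.0007,0,0,0,0.6],[0,0,-0.0267,0,0,0,0.65],[0,0,-0.1067,0,0,0,1],[0,0,-0.1867,0,0,0,1],[-0.08,-0.04,-0.2,0,0,0,1],[-0.1333,-0.08,-0.2,0,0,0,1],[-0.1333,-0.08,-0.2,0,0,0,1],[-0.1333,-0.08,-0.2,0,0,0,1]]}}

```text
time_s: 20.65
eef_pos: [0.5796, -0.0215, 0.1867]
eef_rot: [0.001, 0.699, 0.715, 0.001]
wrist_force: [0.5, -0.1, -0.7]
opening: 1.0
grasp_force: 0.0
```

```bash
python3 - <<'E'
from h import *
im,d,p=shot('wrist'); np.savez('pics/w10.npz',im=im,d=d,view=p['view']); save('w10',cv2.resize(im,None,fx=1.4,fy=1.4)); W=cloud(p,d); o=get_obs(); print(o['eef_pos'],o['eef_rot'])
print('vb',top(W,.637,.081,.045,.06)); print('lens',top(W,.6405,-.018,.06,.08)); print('det',top(W,.4224,-.1123,.038,.055))
E
```

```text
[ 0.57972167 -0.02100524  0.18633445] [6.17895554e-04 6.98499956e-01 7.15609590e-01 5.87919401e-04]
vb (np.int64(1433), np.float64(0.050944561229781575), ((0.636638879776001, 0.08074501901865005), (0.03645164892077446, 0.04595709964632988), 1.800999641418457))
lens (np.int64(700), np.float64(0.06928748672006915), ((0.6416212320327759, -0.018108172342181206), (0.044198133051395416, 0.012659618631005287), 2.3774354457855225))
det (np.int64(759), np.float64(0.04522756632256152), ((0.4227568805217743, -0.11344465613365173), (0.034607287496328354, 0.032549869269132614), 45.669281005859375))
```

View pics/w10.png

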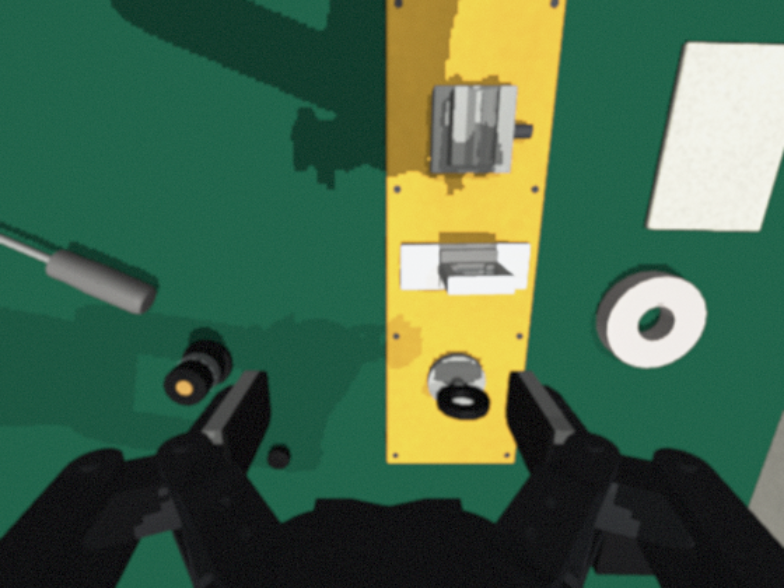

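V-block at (475,130) sits on the stage, centre (0.6366, 0.0807), square; the lens stands on the strip. Now the detector at (195,370).

To row units: -0.1595 m / 0.75 = -0.2127, -0.0877 m / 0.75 = -0.1169.

Emit:
{"api": "jog_arm", "payload": {"ticks": [[-0.1169,-0.2127,0,0,0,0,1],[-0.1169,-0.2127,0,0,0,0,1],[-0.1169,-0.2127,0.0667,0,0,0,1],[-0.1169,-0.2127,0.1333,0,0,0,0.8],[-0.1169,-0.2127,0.1333,0,0,0,0.75],[-0.1169,-0.2127,0.1333,0,0,0,0.75]]}}

```text
time_s: 21.45
eef_pos: [0.4236, -0.113, 0.087]
eef_rot: [0.001, 0.698, 0.716, 0.0]
wrist_force: [-0.0, -0.3, 0.1]
opening: 0.751
grasp_force: 0.0
```

To row units: 0.072 m / 0.75 = 0.096, 0.071 m / 0.75 = 0.0947.

Emit:
{"api": "jog_arm", "payload": {"ticks": [[0,-0.0013,0.0533,0,0,0,0.7],[0,-0.0013,0.0947,0,0,0,0.65],[0,-0.0013,0.096,0,0,0,0.6],[0,-0.0013,0.096,0,0,0,0.3],[0,-0.0013,0.096,0,0,0,0.2],[0,-0.0013,0.096,0,0,0,0.2],[0,-0.0013,0.096,0,0,0,0.2],[0,-0.0013,0.096,0,0,0,0.2]]}}

```text
time_s: 22.45
eef_pos: [0.423, -0.1139, 0.0156]
eef_rot: [0.002, 0.699, 0.716, 0.001]
wrist_force: [1.8, 2.0, 7.8]
opening: 0.383
grasp_force: 60.0
```

To row units: 0.217 m / 0.75 = 0.2893, -0.069 m / 0.75 = -0.092.

Emit:
{"api": "jog_arm", "payload": {"ticks": [[0,0,-0.0667,0,0,0,0.2],[0,0,-0.1333,0,0,0,0.2],[-0.092,0.2893,-0.1333,0,0,0,0.2],[-0.092,0.2893,-0.1333,0,0,0,0.2],[-0.092,0.2893,-0.1333,0,0,0,0.2],[-0.092,0.2893,-0.1333,0,0,0,0.2],[-0.092,0.2893,-0.1067,0,0,0,0.2],[-0.092,0.2893,-0.0533,0,0,0,0.2],[-0.092,0.2893,-0.0333,0,0,0,0.2],[-0.092,0.2893,-0.0333,0,0,0,0.2]]}}

```text
time_s: 23.7
eef_pos: [0.6376, -0.176, 0.0371]
eef_rot: [-0.002, 0.699, 0.716, -0.001]
wrist_force: [-0.2, 0.1, -1.1]
opening: 0.379
grasp_force: 60.3
```

To row units: 0.008 m / 0.75 = 0.0107, 0.002 m / 0.75 = 0.0027.

Emit:
{"api": "jog_arm", "payload": {"ticks": [[-0.0013,0.0027,0,0,0,0,0.2],[-0.0013,0.0027,0.008,0,0,0,0.2],[-0.0013,0.0027,0.0107,0,0,0,0.2],[-0.0013,0.0027,0.0107,0,0,0,0.2]]}}

```text
time_s: 24.2
eef_pos: [0.6411, -0.1776, 0.0302]
eef_rot: [-0.0, 0.699, 0.716, -0.0]
wrist_force: [-1.3, -0.8, -0.4]
opening: 0.383
grasp_force: 60.3
```

Emit:
{"api": "jog_arm", "payload": {"ticks": [[0,0,0.0013,0,0,0,0.2],[0,0,0.0027,0,0,0,0.2],[0,0,0.0027,0,0,0,0.2]]}}

```text
time_s: 24.58
eef_pos: [0.6412, -0.1776, 0.0282]
eef_rot: [-0.0, 0.699, 0.716, -0.0]
wrist_force: [0.0, -0.5, -1.1]
opening: 0.383
grasp_force: 60.3
```

To row units: 0.001 m / 0.75 = 0.0013.

Emit:
{"api": "jog_arm", "payload": {"ticks": [[0,0,0.0013,0,0,0,0.2],[0,0,0.0013,0,0,0,0.2]]}}

```text
time_s: 24.82
eef_pos: [0.6414, -0.1777, 0.0277]
eef_rot: [0.0, 0.699, 0.716, 0.0]
wrist_force: [-1.3, 0.5, 2.4]
opening: 0.38
grasp_force: 60.8
```

Emit:
{"api": "jog_arm", "payload": {"ticks": [[0,0,0,0,0,0,0.5],[0,0,0,0,0,0,0.65],[0,0,-0.0267,0,0,0,0.7],[0,0,-0.1067,0,0,0,1],[0,0,-0.1867,0,0,0,1],[-0.0533,-0.0533,-0.24,0,0,0,1],[-0.0533,-0.1333,-0.24,0,0,0,1],[-0.0533,-0.1333,-0.24,0,0,0,1],[-0.0533,-0.1333,-0.24,0,0,0,1]]}}

```text
time_s: 25.95
eef_pos: [0.5428, -0.2205, 0.2091]
eef_rot: [0.001, 0.699, 0.715, 0.0]
wrist_force: [0.0, -0.4, -0.3]
opening: 0.998
grasp_force: 0.0
```

```bash
python3 - <<'E'
from h import *
im,d,p=shot('wrist'); np.savez('pics/w11.npz',im=im,d=d,view=p['view']); save('w11',cv2.resize(im,None,fx=1.4,fy=1.4)); W=cloud(p,d); o=get_obs(); print(o['eef_pos'],np.abs(o['dq']).max())
print('det',top(W,.6418,-.1765,.05,.065,.035)); print('lens',top(W,.6405,-.018,.06,.08)); print('vb',top(W,.637,.081,.045,.06)); print('strip',top(W,.6405,-.018,.0155,.021,.06))
im,d,p=shot('top'); h=cv2.cvtColor(im,cv2.COLOR_BGR2HSV); m=cv2.inRange(h,(0,0,200),(60,40,255)); m[:,:150]=0;m[:,215:]=0;m[:160]=0;m[209:]=0
print('meter',cv2.minAreaRect(max(cv2.findContours(m,0,1)[0],key=cv2.contourArea)))
E
```

```text
[ 0.54339631 -0.22047578  0.20878872] 0.02495834137882844
det (np.int64(940), np.float64(0.0574111472541059), ((0.640751838684082, -0.1775851994752884), (0.03260020911693573, 0.03311432525515556), 4.886635780334473))
lens (np.int64(0), np.float64(nan), ((0.0, 0.0), (0.0, 0.0), 0.0))
vb (np.int64(0), np.float64(nan), ((0.0, 0.0), (0.0, 0.0), 0.0))
strip (np.int64(709), np.float64(0.017397745471973446), ((0.6403293609619141, -0.03348875418305397), (0.10023894160985947, 0.0070756771601736546), 1.5267459154129028))
meter ((179.8780517578125, 186.09756469726562), (40.63880920410156, 40.417945861816406), 6.34019136428833)
  return _methods._mean(a, axis=axis, dtype=dtype,
  ret = ret.dtype.type(ret / rcount)
```

View pics/w11.png

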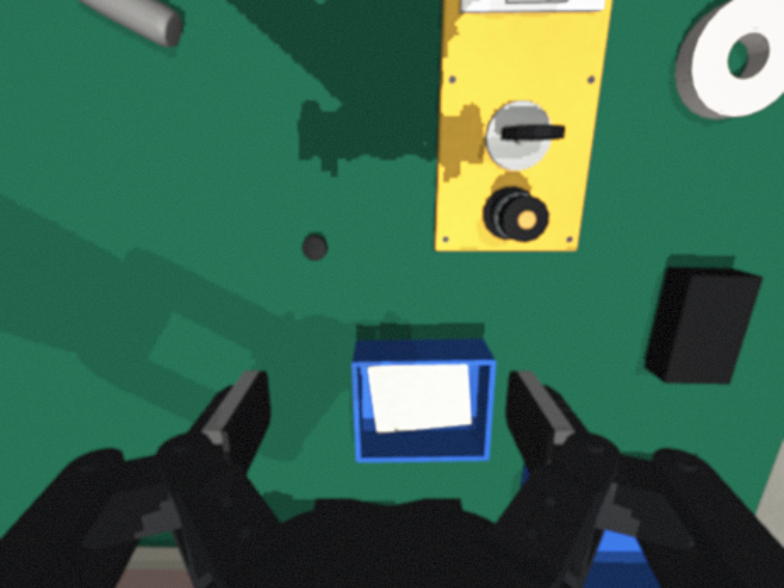

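The detector at (517,215) stands upright behind the iris (519,135), 59 mm from its centre and on line. The meter has not moved. Handing in.

Emit:
{"api": "jog_arm", "payload": {"ticks": [[0,0,0,0,0,0,1],[0,0,0,0,0,0,1]], "lines": "1,1"}}

```text
time_s: 26.3
```

```bash
python3 -c "
from bench import workorder; print(workorder.hand_in())"
```

```text
the job is handed in; nothing more can be done
None
```

I set up the whole row and handed the job in at about 26 s; my last measurements put every part inside its limits and the meter unmoved, but the hand-in gave no verdict.

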